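Turn the ball dish to its tray

ROBOT

A 6-joint arm with a two-finger parallel gripper is mounted at the origin on the work surface. World frame = base frame: x ahead of the robot, y to its left, z up, the work surface at z = 0. Lengths are in m, angles in degrees, forces in N, time in s.
With the tool pointing down it reaches from about 0.3 to 0.75 m from the base axis. Payload 8.5 kg.
Tool frame: the origin (TCP) lies at the very end of the fingers, on their centre line; the grasp point (between the pads) lies 19 mm behind it (env.hold_point_z is the distance from the TCP to the grasp point, in m); z points along the fingers, y is the line along which they close (so a half turn about z gives the same grasp; the last joint's range is limited). The gripper opens to 85 mm and grips with 20 to 120 N. Pads are 22 mm wide; open, the fingers measure 114 mm over their backs; the gripper's body (76 mm by 85 mm) begins 54 mm behind the grasp point. The pads swing forward as they close: fully open they stand 13 mm farther back than shut.
Start: joints at [58.539, 21.807, 74.336, -0, 83.858, -12.336], TCP at [0.18, 0.52, 0.231] pointing down, gripper open.
Joint ranges: [-178.18, 178.18], [-50.72, 133.34], [12.68, 142.11], [-81.47, 261.47], [9.98, 163.14], [-165.26, 165.26]. Speed limits (degrees/s): [136.94, 136.94, 180, 180, 180, 180].

INTERFACE

Orientations are given as a 3x3 rotation matrix whose columns are the frame's x, y, z axes.
In Python, from rig import env, optics gives the robot as it stands.
- The arm moves only by the shell command python3 -m jog 'ROWS' [OPENING] [FORCE]. ROWS is JSON, a list of rows, each an object with "linear": the shift along the tool's x, y, z in units of 40 mm (1.0 is 40 mm), a list of three; "roll": the turn about the tool's z in units of 5 degrees (1.0 is 5 degrees). A call has 1 to 12 rows; each row shifts and turns the commanded pose from where the row before left it, along the tool's axes as they then stand; what a row does not reach is not made up. A row lasts 1/12 s, in which the tool goes at most 41.7 mm and 7.16 degrees, less where a joint would pass 70% of its speed; a pose out of reach is approached as far as the arm can. A call is refused whole if a number of a shift passes 1 or a number of a turn 1, either way. A call with a gripper value outside its range is refused whole. OPENING is the opening, from -1 (shut) to 1 (fully open), set as the call begins (- or left out, the last holds). The fingers move at their own pace and stop on an object; FORCE is the grip in N (left out, the last holds). Time passes only in rows, so rows that do not move let the fingers close. It gives the time, the measured TCP pose, the force, the opening and the grip force at its end, in the units of the state.
- env.observe(): the state, without advancing time (a new reading comes with each control period).
- optics.get_image(name): name is "scene" or "top" or "wrist"; returns the picture (480x640x3 uint8, red, green, blue); there is no depth.
- optics.calibration(name): a dict with "fov_y" (degrees; the focal length in pixels is half the picture's height over the tangent of half this angle, whatever the lens; pixels are square), "cx", "cy" (the principal point, pixels), "T" (4x4, takes a point from camera to world coordinates). Camera axes: x right, y down, z forward; pixel columns grow to the right and rows downward; lengths in m; the calibration is good to about 2 mm. The wrist camera is an equidistant fisheye: a pixel r from the principal point sees the ray r / f radians off the axis. A picture is of the moment at which its call begins: read the wrist's pose just before it. calibration takes no time and is no camera call; for the wrist camera it gives the pose at the moment of the call.
- env.close_job(): hands the job in; it is judged then, once.
The state is a dict: "time_s": time; "q": joint angles; "qvel": joint speeds; "joint_efforts": joint torques, N m; "position": TCP position; "tool_rot": TCP orientation; "ft_force": force on the tool from outside, world axes, zero at the start; "wrist_torque": the same for the moment, N m; "grip_width": finger opening in m; "gripper_force": force on a finger pad.
Only numpy, scipy, OpenCV 4.12 (cv2) and the standard library are available. Lean on these libraries where they do the work, as an engineer would, in place of code of your own. Each camera call takes 0.05 s, during which the arm holds its last target. There are 200 camera calls.

TASK

Lift the handled dish off its cork mat by the wooden grip, turn it a quarter turn so that its pouring lip points towards the slate-grey tray, and carry it across, still on the mat's side, until the lip is over the middle of the tray. Keep the dish level with the loose ball resting in its middle all the way, and leave everything else where it is. The program finishes while holding: end with the dish still in the gripper, level and steady, its foot about 10 cm above the shelf, ready for someone to tip the ball out.

Things in the scene. Friction and masses are not known exactly. Their poses are not given: they have to be found in the camera images.
- dish: loose grey-brown stoneware dish, 140 mm across, rim 28 mm high, flat foot 80 mm across, about 0.32 kg; upper face dished, 7 mm thick in the middle. Origin: centre of the underside; z up; +x towards its one pouring lip, at the start roughly along the mat's +x. A thin rigid steel bail (6 mm rod) arches over it from the +y rim to the -y rim, with a dark wooden grip on top.
- dish_grip (a point): centre of the wooden grip on top of the bail, 125 mm above the dish's underside, right over the dish's middle: a block 16 mm thick along the dish's x, 46 mm long along its y, 24 mm high; take it from above, fingers closing along the dish's x. The balance point of the dish is under it.
- dish_lip (a point): end of the dish's pouring lip, 88 mm from the dish's axis along its +x, 30 mm above its underside (lip 36 mm wide)
- dish_bowl (a point): centre of the ball's proper place: on the dish's axis, 22 mm above its underside
- ball_center (a point): centre of the loose birch ball, 30 mm across, 12 g, which lies in the middle of the dish; it rolls freely up the dished face if the dish is tilted or jerked
- mat: fixed square cork mat, 160 x 160 x 5 mm, on which the dish stands; origin: centre of its underside; its edges are along its x and y; +x points more or less away from the robot
- tray: fixed slate-grey rectangular tray, 200 mm along its x, 150 mm along its y, 18 mm high, its x and y parallel to the mat's; origin: centre of its underside, 235 mm from the mat's centre along the mat's +y or -y (left or right, it varies)
- jar: upturned glass jar, 78 mm wide, 104 mm high, 235 mm from the mat's centre on the other side from the tray; origin: centre of its underside; leave alone
- bell: stainless steel counter bell, 80 mm wide, 60 mm high, beyond the mat; origin: centre of its underside; leave alone
- carabiner: blue plastic carabiner, 68 mm long, 8 mm thick, lying beyond the mat; leave alone
- door_key: steel key with wooden fob, 90 mm long, lying beyond the mat; leave alone
- torch: black torch lying down, 112 mm long, 36 mm high, to the left, beyond the tray or jar; leave alone
- pot: white ceramic pot, 72 mm wide, 85 mm high, to the right, beyond the tray or jar; leave alone
Mind the look-alikes: they are no part of the job. Of the things like the mat, leave any that is pink or red; of the rest the larger one is meant.

How it is judged (in metres and radians):
On the way, in this order (a step that is already met when the one before it is completed fails the run):
1. the dish is lifted clear of the mat, held by the gripper, ball in its middle (height (world z) of dish above 0.025 m and contact force between dish and mat below 0.1 N and contact force between dish and the fingers above 0.5 N and horizontal distance between ball_center and dish_bowl below 0.025 m), for 0.2 s.
2. still lifted, the dish has been turned through a quarter turn, ball in its middle (angle between the x axis of dish and the y axis of mat, either way round below 0.21 rad and height (world z) of dish above 0.025 m and horizontal distance between ball_center and dish_bowl below 0.025 m), for 0.2 s.
At the end, for the whole second after the job is handed in: Still gripped, foot 50-170 mm up, clear of tray and mat; dish x within 12 deg of the mat's y line, lip within 45 mm of above the tray's centre, dish within 230 mm of the mat's; tilt under 0.12 rad, steady (30 mm/s, 0.15 rad/s); ball within 20 mm of the middle, untouched by the robot (angle between the x axis of dish and the y axis of mat, either way round below 0.21 rad and horizontal distance between dish_lip and tray below 0.045 m and horizontal distance between dish and mat below 0.23 m and height (world z) of dish between 0.05 and 0.17 m and angle between dish's own z axis and vertical below 0.12 rad and horizontal distance between ball_center and dish_bowl below 0.02 m and height (world z) of ball_center above 0.06 m and contact force between dish and the fingers above 0.5 N and contact force between dish and tray below 0.1 N and contact force between dish and mat below 0.1 N and contact force between ball and the arm below 0.1 N and contact force between ball and the fingers below 0.1 N and linear speed of dish below 0.03 m/s and angular speed of dish below 0.15 rad/s); the arm keeps its last pose, push and grip.
It fails at once if the ball rolls more than 30 mm from the dish's middle (horizontal distance between ball_center and dish_bowl above 0.03 m).
It fails at once if the dish is tilted more than 0.25 rad (angle between dish's own z axis and vertical above 0.25 rad).
It fails at once if the jar, bell, carabiner, key, torch or pot is moved by more than 20 mm (distance of any of jar, bell, carabiner, door_key, torch, pot from where it was at the start of the episode above 0.02 m).
It also fails if it takes over 40 s, if anything falls off the work surface, if the arm or the gripper's body presses on something with over 40 N, if the wrist force passes 120 N, or if a joint passes its speed limit or range.

## Working session

There is one attempt and no reset: what is moved stays moved. The work goes in short steps, Python scripts to look and compute and a shell command to move; the robot and the scene stay as the last step left them, time stands still between calls to the robot, and variables do not carry over. Pictures are saved under pics/ and viewed, at most 10 in all, crops included, and the job is handed in when it is done.

```bash
mkdir -p pics; ls; python3 - <<'E'
from rig import env, optics
import cv2
for n in ("scene","top"):
    cv2.imwrite(f"pics/{n}0.png", optics.get_image(n)[:,:,::-1])
    c=optics.calibration(n); print(n,c)
s=env.observe(); print(s['time_s'],s['position'],s['tool_rot'],s['grip_width'],env.hold_point_z)
E
```

```text
pics
scene {'fov_y': 55.57462217896055, 'cx': 312.906364697715, 'cy': 241.4193740239359, 'T': array([[ 0.66722971,  0.56143821, -0.489481  ,  1.03449155],
       [ 0.74483122, -0.50782455,  0.4328287 , -0.39564065],
       [-0.0055639 , -0.6533769 , -0.75701233,  0.87987305],
       [ 0.        ,  0.        ,  0.        ,  1.        ]])}
top {'fov_y': 44.93404645288318, 'cx': 313.59096857789626, 'cy': 232.43201331159383, 'T': array([[-0.02701085, -0.99585859,  0.08681063,  0.40919078],
       [-0.99956286,  0.0279512 ,  0.00963476,  0.01399662],
       [-0.01202132, -0.08651244, -0.99617824,  1.31363052],
       [ 0.        ,  0.        ,  0.        ,  1.        ]])}
0.1 [0.18004472 0.51940503 0.23079493] [[-9.44821782e-01  3.27584125e-01 -6.64507327e-04]
 [ 3.27584695e-01  9.44821154e-01 -1.11956946e-03]
 [ 2.61087397e-04 -1.27547604e-03 -9.99999152e-01]] 0.08514068211861772 0.0187
```

View pics/scene0.png

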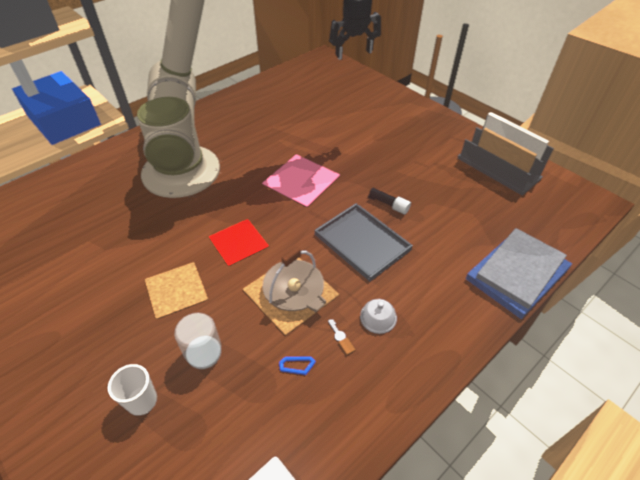

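View pics/top0.png

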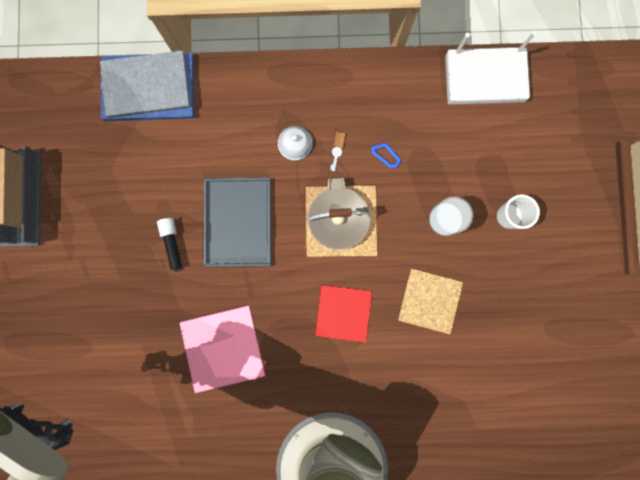

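The top view shows the dish on the larger cork mat at (341,221), with its grip near (340,213) and its lip up at (336,183). The tray is at (238,222), which is the robot's left (+y). These could be taken for the mat:
- Small cork mat at (431,301): the smaller one, so leave it.
- Red mat at (344,313): leave it.
- Pink mat at (222,350): leave it.
- Large cork mat at (341,221), with the dish on it: this is my choice.

In the scene view the dish is at (293,285), with its grip at (291,259). I'll check the choice in a close crop.

```bash
python3 - <<'E'
import cv2,numpy as np
a=cv2.imread("pics/top0.png")[165:275,195:395]; b=cv2.imread("pics/scene0.png")[235:335,235:345]
a=cv2.resize(a,None,fx=4,fy=4,interpolation=cv2.INTER_CUBIC)
cv2.imwrite("pics/topc.png",a)
cv2.imwrite("pics/scenec.png",cv2.resize(b,None,fx=6,fy=6,interpolation=cv2.INTER_CUBIC)[:600])
E
```

```text
(no output)
```

View pics/topc.png

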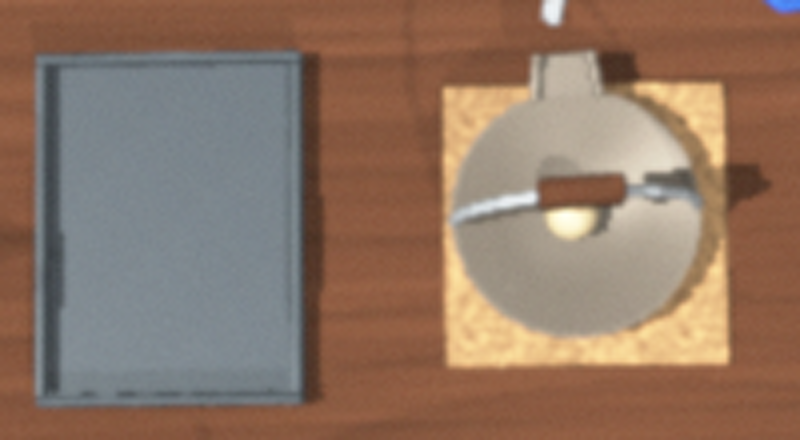

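View pics/scenec.png

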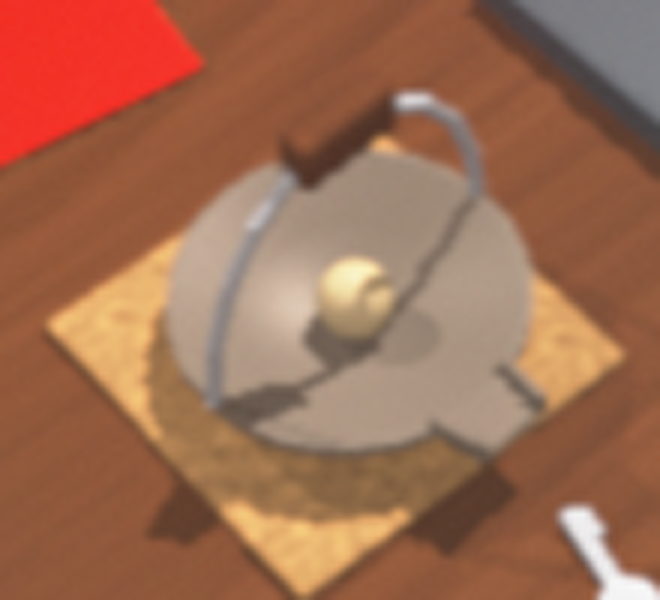

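The top crop confirms the choice: a cork mat with corners (443,85), (725,82), (729,364) and (447,367). It carries the dish with grip at (582,190), ball at (571,213) and lip end at (567,53). In the scene crop the grip is at (340,140), the ball at (356,298) and the lip end at (517,431).

```bash
cat > h.py <<'E'
import numpy as np
from rig import env, optics
def ray(n,p):
    c=optics.calibration(n); f=240/np.tan(np.radians(c['fov_y']/2)); T=c['T']
    d=T[:3,:3]@np.array([(p[0]-c['cx'])/f,(p[1]-c['cy'])/f,1]); return T[:3,3],d/np.linalg.norm(d)
def plane(n,p,z): o,d=ray(n,p); return o+d*(z-o[2])/d[2]
def tri(*v):
    A=0;b=0;R=[ray(*x) for x in v]
    for o,d in R: P=np.eye(3)-np.outer(d,d); A=A+P; b=b+P@o
    x=np.linalg.solve(A,b); return x,[1e3*np.linalg.norm((np.eye(3)-np.outer(d,d))@(x-o)) for o,d in R]
tc=lambda p:(np.array(p)+.5)/4-.5+[195,165]
sc=lambda p:(np.array(p)+.5)/6-.5+[235,235]
E
python3 - <<'E'
from h import *
np.set_printoptions(precision=4,suppress=True)
for n,a,b in [("grip",(582,190),(340,140)),("ball",(571,213),(356,298)),("lip",(567,53),(517,431))]:
    print(n,*tri(("top",tc(a)),("scene",sc(b))))
M=np.array([plane("top",tc(p),.005) for p in [(443,85),(725,82),(729,364),(447,367)]])
R=np.array([plane("top",tc(p),.018) for p in [(36,53),(301,53),(303,404),(37,405)]])
M2=np.array([plane("scene",sc(p),.005) for p in [(623,353),(303,597),(45,325)]])
print("mat",M.mean(0),"tray",R.mean(0),"mat scene corners",M2,M, (M2[0]+M2[2])/2)
x=(M[0]+M[1]-M[2]-M[3]);print("mat yaw",np.degrees(np.arctan2(x[1],x[0])))
x=(R[0]+R[1]-R[2]-R[3]);print("tray yaw",np.degrees(np.arctan2(x[1],x[0])))
g1,g2=plane("top",tc((538,192)),.137),plane("top",tc((625,189)),.137); print("grip y yaw",np.degrees(np.arctan2(*(g1-g2)[1::-1])),np.linalg.norm(g1-g2))
E
```

```text
grip [ 0.5526 -0.0305  0.1287] [np.float64(0.38007746853071656), np.float64(0.38007746853067387)]
ball [ 0.552  -0.0276  0.0296] [np.float64(0.24970159004039735), np.float64(0.2497015900404655)]
lip [ 0.6408 -0.0271  0.0391] [np.float64(0.5553136995950161), np.float64(0.5553136995950672)]
mat [ 0.5485 -0.0364  0.005 ] tray [0.5515 0.1982 0.018 ] mat scene corners [[ 0.6264  0.0424  0.005 ]
 [ 0.6254 -0.1163  0.005 ]
 [ 0.4666 -0.1151  0.005 ]] [[ 0.6303  0.0425  0.005 ]
 [ 0.6273 -0.118   0.005 ]
 [ 0.4668 -0.1144  0.005 ]
 [ 0.4695  0.0444  0.005 ]] [ 0.5465 -0.0363  0.005 ]
mat yaw -0.9747536018256775
tray yaw -0.6478741090574041
grip y yaw 90.357208226095 0.04438478872131339
```

```bash
python3 -m jog '[{"linear":[0,0,0],"roll":1},{"linear":[0,0,0],"roll":1},{"linear":[0,0,0],"roll":1},{"linear":[0,0,0],"roll":1},{"linear":[0,0,0],"roll":1},{"linear":[0,0,0],"roll":1},{"linear":[0,0,0],"roll":1},{"linear":[0,0,0],"roll":1},{"linear":[0,0,0],"roll":1},{"linear":[0,0,0],"roll":1},{"linear":[0,0,0],"roll":1},{"linear":[0,0,0],"roll":1}]' 1
python3 -m jog '[{"linear":[0,0,0],"roll":1},{"linear":[0,0,0],"roll":1},{"linear":[-0.6,0.6,0],"roll":0},{"linear":[-0.8,0.8,0],"roll":0},{"linear":[-0.8,0.8,0],"roll":0},{"linear":[-0.8,0.8,0],"roll":0},{"linear":[-0.8,0.8,0],"roll":0},{"linear":[-0.8,0.8,0],"roll":0},{"linear":[-0.8,0.8,0],"roll":0},{"linear":[-0.8,0.8,0],"roll":0},{"linear":[-0.8,0.6,0],"roll":0},{"linear":[-0.8,0.4,0],"roll":0}]'
python3 -m jog '[{"linear":[-0.9,0.4,0],"roll":0},{"linear":[-0.9,0.4,0],"roll":0},{"linear":[-0.9,0.4,0],"roll":0},{"linear":[-0.8,0.2,0],"roll":0},{"linear":[-0.5,0.2,0],"roll":0},{"linear":[-0.3,0,0],"roll":0},{"linear":[0,0,0],"roll":0},{"linear":[0,0,0],"roll":0}]'
```

```text
time_s: 1.1
position: [0.1801, 0.5195, 0.2309]
tool_rot: [[-0.184, 0.983, -0.0], [0.983, 0.184, -0.001], [-0.001, -0.001, -1.0]]
ft_force: [0.2, -1.1, -0.2]
grip_width: 0.0853
gripper_force: 0.0
time_s: 2.1
position: [0.4566, 0.2276, 0.2309]
tool_rot: [[-0.015, 1.0, -0.0], [1.0, 0.015, -0.0], [-0.0, -0.0, -1.0]]
ft_force: [-0.1, 0.5, 0.6]
grip_width: 0.0854
gripper_force: 0.0
time_s: 2.77
position: [0.521, 0.0589, 0.2312]
tool_rot: [[-0.015, 1.0, -0.001], [1.0, 0.015, 0.0], [0.0, -0.001, -1.0]]
ft_force: [-0.5, -0.3, -0.4]
grip_width: 0.085
gripper_force: 0.0
```

```bash
python3 -m jog '[{"linear":[-0.45,0.15,0],"roll":0},{"linear":[-0.45,0.15,0],"roll":0},{"linear":[-0.45,0.16,0],"roll":0},{"linear":[-0.45,0.15,0],"roll":0},{"linear":[-0.45,0.15,0],"roll":0},{"linear":[0,0,0],"roll":0},{"linear":[0,0,0],"roll":0},{"linear":[0,0,0],"roll":0}]'
python3 - <<'E'
from h import *
import cv2
c=optics.calibration("wrist"); np.save("wc.npy",c['T']); print(c)
im=optics.get_image("wrist"); cv2.imwrite("pics/w1.png",im[:,:,::-1])
E
```

```text
time_s: 3.43
position: [0.5529, -0.0293, 0.2314]
tool_rot: [[-0.017, 1.0, -0.0], [1.0, 0.017, 0.0], [0.0, -0.0, -1.0]]
ft_force: [-0.1, -0.4, -0.3]
grip_width: 0.0848
gripper_force: 0.0
{'fov_y': 65.70646984690485, 'cx': 322.6459039838691, 'cy': 232.3867737655128, 'T': array([[ 9.99854442e-01,  1.63366111e-02,  4.92030518e-03,
         5.51703936e-01],
       [ 1.70568797e-02, -9.63816261e-01, -2.66021198e-01,
         3.83164794e-02],
       [ 3.96385282e-04,  2.66066402e-01, -9.63954622e-01,
         3.72499503e-01],
       [ 0.00000000e+00,  0.00000000e+00,  0.00000000e+00,
         1.00000000e+00]])}
```

View pics/w1.png

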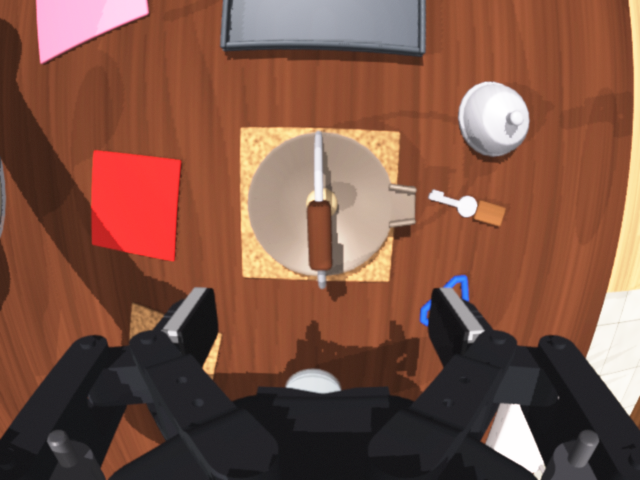

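The wrist view shows the grip from (319,201) to (320,270), with edges at x = 308 and 331. The lip end is at (414,206) and the ball at about (321,203). I'll compute the grip position and yaw from these.

```bash
python3 - <<'E'
from h import *
T=np.load("wc.npy");f=240/np.tan(np.radians(65.70647/2))
def w(p,z):
    v=np.array(p)-[322.646,232.387]; r=np.hypot(*v); t=r/f
    d=T[:3,:3]@np.append(v/r*np.sin(t),np.cos(t)); return (T[:3,3]+d*(z-T[2,3])/d[2]).round(4)
for p,z in [((319.5,203),.142),((320.5,268),.142),((319.8,236),.142),((319,135),.05),((322.5,280),.04),((414,206),.035)]: print(p,w(p,z))
E
```

```text
(319.5, 203) [ 0.5506 -0.0061  0.142 ]
(320.5, 268) [ 0.5519 -0.0498  0.142 ]
(319.8, 236) [ 0.5511 -0.0277  0.142 ]
(319, 135) [0.5487 0.0359 0.05  ]
(322.5, 280) [ 0.5541 -0.1012  0.04  ]
(414, 206) [ 0.6392 -0.0275  0.035 ]
```

```bash
python3 -m jog '[{"linear":[0,-0.02,0.2],"roll":-0.2},{"linear":[0,0,0.4],"roll":0},{"linear":[0,0,0.4],"roll":0},{"linear":[0,0,0.4],"roll":0},{"linear":[0,0,0.4],"roll":0},{"linear":[0,0,0.4],"roll":0},{"linear":[0,0,0.3],"roll":0},{"linear":[0,0,0.3],"roll":0},{"linear":[0,0,0.25],"roll":0},{"linear":[0,0,0],"roll":0},{"linear":[0,0,0],"roll":0},{"linear":[0,0,0],"roll":0}]'
python3 -m jog '[{"linear":[0,0,0],"roll":0},{"linear":[0,0,0],"roll":0},{"linear":[0,0,0],"roll":0},{"linear":[0,0,0],"roll":0},{"linear":[0,0,0],"roll":0},{"linear":[0,0,0],"roll":0}]' -0.2 40
```

```text
time_s: 4.48
position: [0.5527, -0.0308, 0.1099]
tool_rot: [[-0.033, 0.999, 0.001], [0.999, 0.033, -0.0], [-0.0, 0.001, -1.0]]
ft_force: [0.4, 0.7, 0.3]
grip_width: 0.0855
gripper_force: 0.0
time_s: 4.98
position: [0.5525, -0.031, 0.1094]
tool_rot: [[-0.033, 0.999, 0.0], [0.999, 0.033, -0.0], [-0.0, 0.0, -1.0]]
ft_force: [-0.0, -0.0, 0.5]
grip_width: 0.0341
gripper_force: 0.0
```

```bash
python3 -m jog '[{"linear":[0,0,0],"roll":0},{"linear":[0,0,0],"roll":0},{"linear":[0,0,0],"roll":0},{"linear":[0,0,0],"roll":0}]' -0.54 40
python3 -m jog '[{"linear":[0,0,0],"roll":0},{"linear":[0,0,0],"roll":0},{"linear":[0,0,0],"roll":0},{"linear":[0,0,0],"roll":0}]' -0.6 40
python3 -m jog '[{"linear":[0,0,0],"roll":0},{"linear":[0,0,0],"roll":0},{"linear":[0,0,0],"roll":0},{"linear":[0,0,0],"roll":0},{"linear":[0,0,0],"roll":0},{"linear":[0,0,0],"roll":0}]' -1 60
python3 - <<'E'
from h import *
import cv2
im=optics.get_image("scene")[:,:,::-1]; 
cv2.imwrite("pics/s2.png",cv2.resize(im[225:325,235:365],None,fx=6,fy=6,interpolation=cv2.INTER_CUBIC))
E
```

```text
time_s: 5.32
position: [0.5524, -0.031, 0.1093]
tool_rot: [[-0.033, 0.999, -0.0], [0.999, 0.033, -0.0], [-0.0, -0.0, -1.0]]
ft_force: [-0.6, 0.0, 0.7]
grip_width: 0.0196
gripper_force: 0.3
time_s: 5.65
position: [0.5524, -0.031, 0.1093]
tool_rot: [[-0.033, 0.999, -0.0], [0.999, 0.033, 0.0], [0.0, -0.0, -1.0]]
ft_force: [-1.7, 0.0, 0.9]
grip_width: 0.0173
gripper_force: 0.8
time_s: 6.15
position: [0.5524, -0.031, 0.1093]
tool_rot: [[-0.033, 0.999, -0.0], [0.999, 0.033, 0.0], [0.0, -0.0, -1.0]]
ft_force: [-3.4, 0.1, 0.2]
grip_width: 0.0154
gripper_force: 59.3
```

View pics/s2.png

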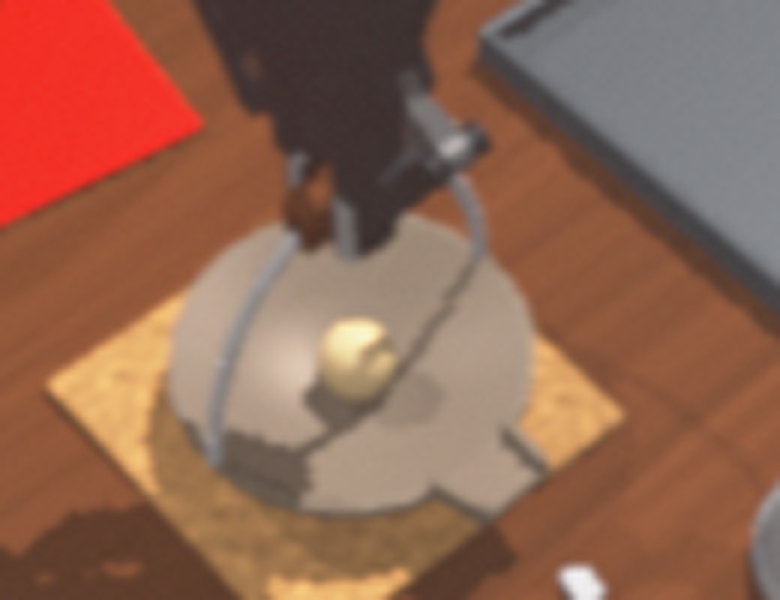

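The dish is gripped (59 N at 15 mm) and the ball is still in the middle at (358,360). Next I'll lift it gently.

```bash
python3 -m jog '[{"linear":[0,0,-0.03],"roll":0},{"linear":[0,0,-0.06],"roll":0},{"linear":[0,0,-0.1],"roll":0},{"linear":[0,0,-0.15],"roll":0},{"linear":[0,0,-0.2],"roll":0},{"linear":[0,0,-0.2],"roll":0},{"linear":[0,0,-0.2],"roll":0},{"linear":[0,0,-0.2],"roll":0},{"linear":[0,0,-0.2],"roll":0},{"linear":[0,0,-0.2],"roll":0},{"linear":[0,0,-0.2],"roll":0},{"linear":[0,0,-0.2],"roll":0}]'
python3 -m jog '[{"linear":[0,0,-0.15],"roll":0},{"linear":[0,0,-0.12],"roll":0},{"linear":[0,0,-0.08],"roll":0},{"linear":[0,0,-0.05],"roll":0},{"linear":[0,0,-0.03],"roll":0},{"linear":[0,0,0],"roll":0},{"linear":[0,0,0],"roll":0},{"linear":[0,0,0],"roll":0},{"linear":[0,0,0],"roll":0},{"linear":[0,0,0],"roll":0},{"linear":[0,0,0],"roll":0}]'
python3 - <<'E'
from h import *
import cv2
im=optics.get_image("scene")[:,:,::-1]; 
cv2.imwrite("pics/s3.png",cv2.resize(im[185:305,225:365],None,fx=5,fy=5,interpolation=cv2.INTER_CUBIC))
E
```

```text
time_s: 7.2
position: [0.5525, -0.031, 0.1878]
tool_rot: [[-0.033, 0.999, 0.0], [0.999, 0.033, -0.0], [-0.0, 0.0, -1.0]]
ft_force: [0.3, -0.7, -3.6]
grip_width: 0.015
gripper_force: 58.5
time_s: 8.12
position: [0.5525, -0.031, 0.204]
tool_rot: [[-0.033, 0.999, -0.0], [0.999, 0.033, 0.0], [0.0, -0.0, -1.0]]
ft_force: [1.6, 0.2, -4.1]
grip_width: 0.0152
gripper_force: 58.6
```

View pics/s3.png

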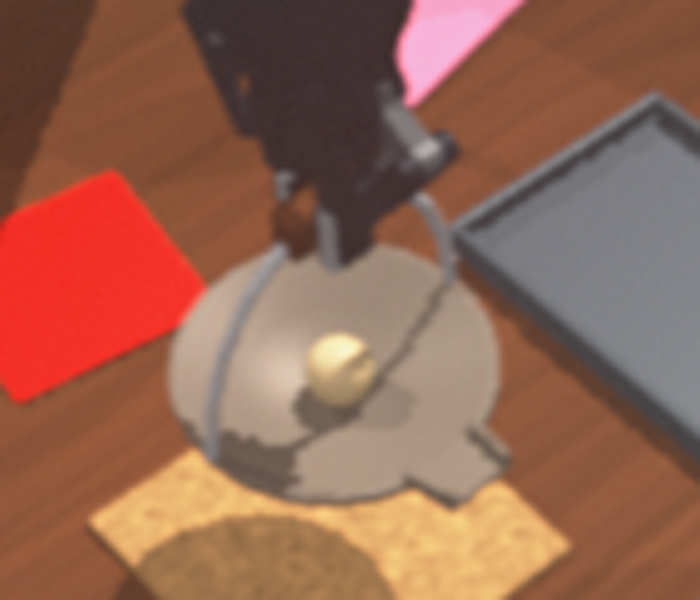

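The dish is lifted clear and level, with the ball in the middle at (341,370). Next is the turn of about 87° in the world +z sense, which is negative roll.

```bash
python3 -m jog '[{"linear":[0,0,0],"roll":-0.1},{"linear":[0,0,0],"roll":-0.2},{"linear":[0,0,0],"roll":-0.3},{"linear":[0,0,0],"roll":-0.4},{"linear":[0,0,0],"roll":-0.5},{"linear":[0,0,0],"roll":-0.5},{"linear":[0,0,0],"roll":-0.5},{"linear":[0,0,0],"roll":-0.5},{"linear":[0,0,0],"roll":-0.5},{"linear":[0,0,0],"roll":-0.5},{"linear":[0,0,0],"roll":-0.5},{"linear":[0,0,0],"roll":-0.5}]'
python3 -m jog '[{"linear":[0,0,0],"roll":-0.5},{"linear":[0,0,0],"roll":-0.5},{"linear":[0,0,0],"roll":-0.5},{"linear":[0,0,0],"roll":-0.5},{"linear":[0,0,0],"roll":-0.5},{"linear":[0,0,0],"roll":-0.5},{"linear":[0,0,0],"roll":-0.5},{"linear":[0,0,0],"roll":-0.5},{"linear":[0,0,0],"roll":-0.5},{"linear":[0,0,0],"roll":-0.5},{"linear":[0,0,0],"roll":-0.5},{"linear":[0,0,0],"roll":-0.5}]'
python3 -m jog '[{"linear":[0,0,0],"roll":-0.5},{"linear":[0,0,0],"roll":-0.5},{"linear":[0,0,0],"roll":-0.5},{"linear":[0,0,0],"roll":-0.5},{"linear":[0,0,0],"roll":-0.5},{"linear":[0,0,0],"roll":-0.5},{"linear":[0,0,0],"roll":-0.5},{"linear":[0,0,0],"roll":-0.5},{"linear":[0,0,0],"roll":-0.5},{"linear":[0,0,0],"roll":-0.5},{"linear":[0,0,0],"roll":-0.5},{"linear":[0,0,0],"roll":-0.4}]'
python3 -m jog '[{"linear":[0,0,0],"roll":-0.3},{"linear":[0,0,0],"roll":-0.2},{"linear":[0,0,0],"roll":-0.1},{"linear":[0,0,0],"roll":0},{"linear":[0,0,0],"roll":0},{"linear":[0,0,0],"roll":0},{"linear":[0,0,0],"roll":0},{"linear":[0,0,0],"roll":0}]'
```

```text
time_s: 9.17
position: [0.5525, -0.031, 0.2041]
tool_rot: [[-0.455, 0.891, -0.0], [0.891, 0.455, -0.0], [-0.0, -0.0, -1.0]]
ft_force: [0.4, -0.0, -3.6]
grip_width: 0.0151
gripper_force: 58.5
time_s: 10.17
position: [0.5525, -0.031, 0.2041]
tool_rot: [[-0.839, 0.544, -0.0], [0.544, 0.839, -0.0], [0.0, -0.0, -1.0]]
ft_force: [-0.5, 0.2, -2.9]
grip_width: 0.0149
gripper_force: 58.5
time_s: 11.17
position: [0.5525, -0.031, 0.2041]
tool_rot: [[-0.998, 0.06, 0.0], [0.06, 0.998, -0.0], [-0.0, -0.0, -1.0]]
ft_force: [0.0, 0.1, -4.2]
grip_width: 0.0149
gripper_force: 58.5
time_s: 11.83
position: [0.5525, -0.031, 0.2041]
tool_rot: [[-1.0, 0.011, -0.0], [0.011, 1.0, 0.0], [0.0, 0.0, -1.0]]
ft_force: [0.6, 0.0, -3.9]
grip_width: 0.0155
gripper_force: 58.5
```

```bash
python3 -m jog '[{"linear":[0,0.02,0],"roll":0},{"linear":[0,0.04,0],"roll":0},{"linear":[0,0.06,0],"roll":0},{"linear":[0,0.08,0],"roll":0},{"linear":[0,0.1,0],"roll":0},{"linear":[0,0.12,0],"roll":0},{"linear":[0,0.14,0],"roll":0},{"linear":[0,0.16,0],"roll":0},{"linear":[0.01,0.16,0],"roll":0},{"linear":[0.01,0.16,0],"roll":0},{"linear":[0.01,0.16,0],"roll":0},{"linear":[0.01,0.16,0],"roll":0}]'
python3 -m jog '[{"linear":[0.01,0.16,0],"roll":0},{"linear":[0.01,0.16,0],"roll":0},{"linear":[0.01,0.16,0],"roll":0},{"linear":[0.01,0.16,0],"roll":0},{"linear":[0.01,0.16,0],"roll":0},{"linear":[0.01,0.16,0],"roll":0},{"linear":[0,0.16,0],"roll":0},{"linear":[0,0.16,0],"roll":0},{"linear":[0,0.16,0],"roll":0},{"linear":[0,0.16,0],"roll":0},{"linear":[0,0.14,0],"roll":0},{"linear":[0,0.12,0],"roll":0}]'
python3 -m jog '[{"linear":[0,0.1,0],"roll":0},{"linear":[0,0.08,0],"roll":0},{"linear":[0,0.06,0],"roll":0},{"linear":[0,0.04,0],"roll":0},{"linear":[0,0.02,0],"roll":0},{"linear":[0,0,0],"roll":0},{"linear":[0,0,0],"roll":0},{"linear":[0,0,0],"roll":0},{"linear":[0,0,0],"roll":0},{"linear":[0,0,0],"roll":0},{"linear":[0,0,0],"roll":0},{"linear":[0,0,0],"roll":0}]'
python3 - <<'E'
from h import *
import cv2
a=optics.get_image("scene")[:,:,::-1][165:315,255:435]; b=optics.get_image("top")[:,:,::-1][150:300,190:390]
a=cv2.resize(a,None,fx=3,fy=3,interpolation=cv2.INTER_CUBIC)[:,:540]
cv2.imwrite("pics/s4.png",cv2.resize(a,None,fx=1.33,fy=1.33,interpolation=cv2.INTER_CUBIC)); cv2.imwrite("pics/t4.png",cv2.resize(b,None,fx=4,fy=4,interpolation=cv2.INTER_CUBIC))
E
```

```text
time_s: 12.83
position: [0.5514, 0.0242, 0.2041]
tool_rot: [[-1.0, 0.011, -0.0], [0.011, 1.0, -0.0], [0.0, -0.0, -1.0]]
ft_force: [0.1, -0.1, -3.5]
grip_width: 0.0154
gripper_force: 58.6
time_s: 13.83
position: [0.5499, 0.0985, 0.2041]
tool_rot: [[-1.0, 0.011, -0.0], [0.011, 1.0, 0.0], [0.0, 0.0, -1.0]]
ft_force: [-0.4, 0.3, -3.8]
grip_width: 0.0155
gripper_force: 58.6
time_s: 14.83
position: [0.55, 0.1098, 0.2041]
tool_rot: [[-1.0, 0.011, -0.0], [0.011, 1.0, -0.0], [0.0, -0.0, -1.0]]
ft_force: [-0.5, -0.3, -4.2]
grip_width: 0.015
gripper_force: 58.6
```

View pics/s4.png

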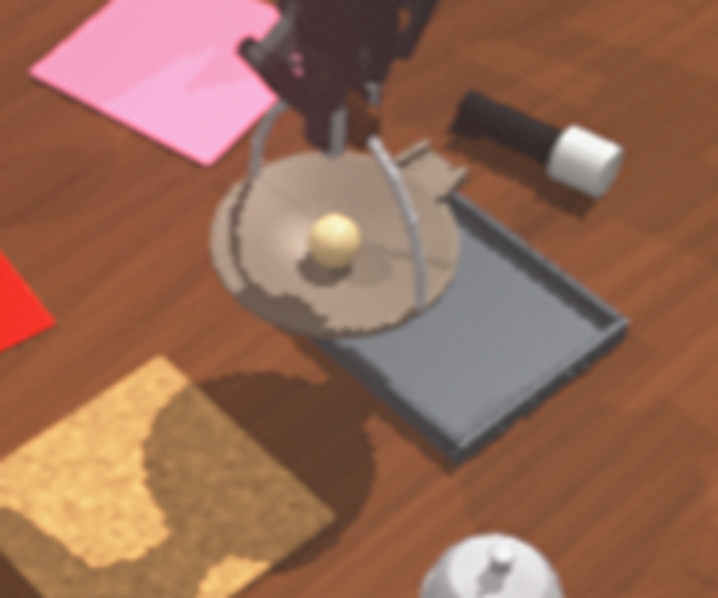

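View pics/t4.png

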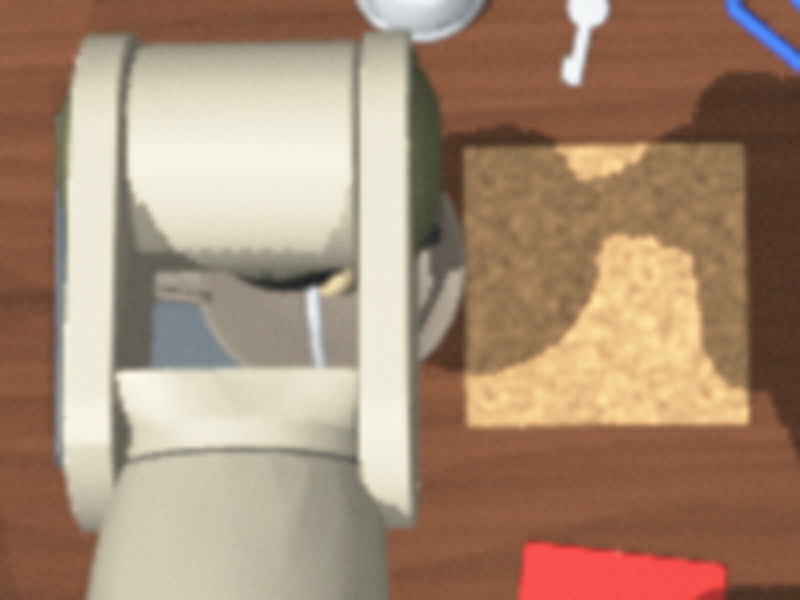

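In the scene crop the dish is level, with the ball in the middle at (335,240) and the lip end at about (447,158) over the tray. In the top view the arm hides most of the dish, and everything else in frame looks where it was. I'll check the lip and ball positions numerically.

```bash
python3 - <<'E'
from h import *
s=lambda p:(np.array(p)+.5)/3.99-.5+[255,165]
print("lip",plane("scene",s((447,158)),.13),"ball",plane("scene",s((335,240)),.122),"tray .5515 .198, dish ~",env.observe()['position'],np.abs(env.observe()['qvel']).max())
E
```

```text
lip [0.54836386 0.20293203 0.13      ] ball [0.54638293 0.1141705  0.122     ] tray .5515 .198, dish ~ [0.55002254 0.10983225 0.20411838] 0.0885681659029333
```

The lip is within about 6 mm of the tray's centre and the ball within about 6 mm of the dish's middle. Everything is steady, so I'll hand in.

```bash
python3 -c "
from rig import env
print(env.close_job())"
```

```text
the job is handed in; nothing more can be done
None
```

The job is handed in: the dish is held level about 10 cm up, turned a quarter turn, with its lip measured about 6 mm from the tray's centre and the ball about 6 mm from the dish's middle; the hand-in call gave no verdict.

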